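# Push a fresh filter tube home in the office water unit

## Task

Take the fresh filter tube (white, blue bands) out of its rack and push its stem down into the slanted collet of the water filter unit, past the stiff seal, until it bottoms, and let go of it there. Leave the pump's toggle switch on: feel or look which way it leans, flip it only if it is off, and never switch it off. Leave the spent brown tube in the rack, and do not shift the other things on the desk.

Things in the scene. Friction and masses are not known exactly. Their poses are not given: they have to be found in the camera images.
- filter_mid (a point): Fresh filter tube, loose, rigid, about 90 g, standing stem-down in one of the rack's holes: white body 26 mm in diameter, 84 mm long, with a broad blue band near its top; below it a stem 14 mm in diameter, 36 mm long, with a tapered end. The point lies on the axis, 60 mm from either end; z runs along the tube from the stem's end to the body's top. Grip the body.
- filter_tip (a point): The end of the fresh tube's stem, on its axis; z runs along the tube from here towards the body's top.
- port (a point): Centre of the mouth of the push-fit collet: a black boss, 36 mm square, with a blue ring round its 15.5 mm hole, on the front of the water filter unit, 130 mm above the table. z is the hole's axis, pointing out of the hole; it leans 35 degrees from vertical towards the unit's front. The mouth has a 3 mm chamfer.
- port_seat (a point): Centre of the flat bottom of the collet's hole, 34 mm in from the mouth along its axis. A tube that has bottomed shows 2 mm of stem between boss and body. About 12 mm in, the stem meets a sprung seal that takes roughly 15 N to push past; beyond it the tube rubs with about 5 N, and it stays in when released.
- unit: Water filter unit, fixed: white base 190 x 250 mm (x, y), 50 mm high, with two blue canisters at its rear (68 mm in diameter, 55 mm behind the origin, 80 mm to either side, tops at 172 mm) joined by a low bar. Origin on the table, 80 mm behind the base's front edge. x points to the unit's back. The collet's mouth is 45 mm in front of the origin.
- rack: Grey rack, fixed, 70 x 150 x 50 mm (x, y, z), origin under its centre. Two holes 17 mm wide and 40 mm deep, 40 mm to either side of the centre along y, hold the tubes upright; the tubes' bodies rest on its top, and their tops stand 134 mm above the table.
- spent_mid (a point): Spent filter tube, brown with black bands, otherwise of the same shape as the fresh one, loose in the other hole of the rack. The point lies half-way along it. Stays where it is.
- toggle_pivot (a point): Pivot of the toggle on top of the grey pump (fixed box 120 x 90 x 55 mm, x, y, z); it is above the box's centre, 58 mm above the table. The lever is a black rod 45 mm long, 8 mm thick, with an 11 mm ball at its end, about 100 mm above the table. x of this point is the way the lever goes when switched on, towards the green dot on the pump.
- toggle (a joint): Lever of the pump's toggle switch, rad: 0 is off (leaning 0.5 rad from vertical towards -x of the pivot point), 1.0 is on (leaning 0.5 rad towards +x). It snaps over the middle at 0.5 to whichever side it is nearer and stays there; about 1 N sideways at the ball flips it.
- mug: White mug, 76 mm in diameter, 90 mm high, with a handle; loose; origin under its centre.
- pencup: Metal pen cup, 72 mm in diameter, 100 mm high, pens standing in it to 170 mm; loose; origin under its centre.
- bottle: Clear water bottle, 68 mm in diameter, 200 mm high; loose; origin under its centre.
- stapler: Red and black stapler, 130 x 34 x 42 mm, long along its x; loose; origin under its centre.
- notes: Yellow block of notes, 76 x 76 x 40 mm; loose; origin under its centre.
- tape: Black tape dispenser, 50 x 120 x 76 mm (x, y, z); loose; origin under its centre.
Not all that is in view belongs to the job. Leave any green or orange look-alike of the part that bears filter_mid alone.

How it is judged (in metres and radians):
On the way, in this order (a step that is already met when the one before it is completed fails the run):
1. the fresh tube is lifted clear of the rack (z of filter_tip in the frame of rack above 0.055 m), for 0.1 s.
2. the fresh tube is pushed home in the collet (z of filter_tip in the frame of port below -0.0315 m and angle between the z axis of filter_tip and the z axis of port, either way round below 0.12 rad and x of filter_tip in the frame of port between -0.004 and 0.004 m and y of filter_tip in the frame of port between -0.004 and 0.004 m), for 0.2 s.
At the end, for the whole second after the job is handed in: The fresh tube's stem end is at least 31.5 mm deep in the 34 mm collet (bottomed within 2.5 mm), within 4 mm of its axis and parallel to it within 0.12 rad, at rest and released; the toggle stands at on (above 0.8 rad); the spent tube is within 20 mm of its start (all of step 2 and linear speed of filter below 0.02 m/s and value of joint toggle above 0.8 rad and distance of spent_mid from where it was at the start of the episode below 0.02 m); the robot touches nothing.
It fails at once if a thing on the desk (mug, pen cup, bottle, stapler, notes, tape) is shifted by more than 30 mm (distance of any of mug, pencup, bottle, stapler, notes, tape from where it was at the start of the episode above 0.03 m).
It fails at once if the spent tube is shifted by more than 30 mm (distance of spent_mid from where it was at the start of the episode above 0.03 m).
It fails at once if the toggle is switched off (pushed back over its middle) (value of joint toggle between 0.42 and 0.52 rad and velocity of joint toggle below -0.8 rad/s).
It also fails if it takes over 64 s, if anything falls off the work surface, if the arm or the gripper's body presses on something with over 40 N, if the wrist force passes 120 N, or if a joint passes its speed limit or range.

## Robot

A 6-joint arm with a two-finger parallel gripper is mounted at the origin on the work surface. World frame = base frame: x ahead of the robot, y to its left, z up, the work surface at z = 0. Lengths are in mm, angles in rad, forces in N, time in s.
With the tool pointing down it reaches from about 300 to 775 mm from the base axis. Payload 14.6 kg.
Tool frame: the origin (TCP) lies on the centre line of the jaws, within the pads' length; the fingertips stand 19 mm ahead of it and the grasp point (between the pads) is the TCP (bot.tip_reach is the distance from the TCP to the fingertips, in mm); z points along the fingers, y is the line along which they close (so a half turn about z gives the same grasp; the last joint's range is limited). The gripper opens to 85 mm and grips with 20 to 120 N. Pads are 22 mm wide; open, the fingers measure 114 mm over their backs; the gripper's body (76 mm by 85 mm) begins 54 mm behind the grasp point. The pads swing forward as they close: fully open they stand 13 mm farther back than shut.
Start: joints at [1.072, 0.3, 1.521, -0, 1.321, -0.067], TCP at [230.175, 499.509, 250.281] pointing down, gripper open.
Joint ranges: [-3.03, 3.03], [-0.79, 2.21], [0.23, 2.52], [-1.04, 4.18], [0, 3.07], [-2.55, 2.55]. Speed limits (rad/s): [2.22, 2.22, 2.57, 3.14, 3.14, 3.14].

## Interface

Orientations are given as a unit quaternion [w, x, y, z].
In Python, from rig import bot gives the robot as it stands. Calls block until the motion is done:
- bot.move_to(position, orientation): joint-space move of the TCP to a pose.
- bot.servo_line(position, attitude=None, speed=150, until_force=None): straight line of the TCP; attitude=None keeps the orientation; speed is the mean speed in mm/s. With until_force (N) it stops when the force on the tool has changed by that much, and returns True; else False.
- bot.move_joints(angles): joint-space move.
- bot.move_gripper(opening, grip_force=None): finger opening in mm; grip_force is the grip in N (None keeps the last); returns when the fingers have stopped.
- bot.dwell(seconds).
- bot.ik(position, orientation): joint angles nearest the present ones, or None.
- bot.read_state(): the state.
- bot.read_camera(name): name is "scene" or "top"; returns a dict with "image" (384x512x3 uint8, blue, green, red), "depth" (384x512 float32, mm along the optical axis (not along the pixel's ray), 0 where there is no reading), "fovy" (degrees; the focal length in pixels is half the picture's height over the tangent of half this angle, whatever the lens; pixels are square), "cx", "cy" (the principal point, pixels), "eye" and "attitude" of the camera in the world. Camera axes: x right, y down, z forward; pixel columns grow to the right and rows downward; lengths in mm; the calibration is good to about 2 mm. A picture is of the moment at which its call begins.
A pose or a line that the arm cannot do raises bot.MotionError and nothing moves.
- bot.finish_job(): hands the job in; it is judged then, once.
The state is a dict: "clock": time; "joint_positions": joint angles; "qvel": joint speeds; "effort": joint torques, N m; "ee_pos": TCP position; "tool_rot": TCP orientation; "ft_force": force on the tool from outside, world axes, zero at the start; "moment": the same for the moment, N m; "grip_width": finger opening in mm; "grip_force": force on a finger pad.
Only numpy, scipy, OpenCV 4.12 (cv2) and the standard library are available. Lean on these libraries where they do the work, as an engineer would, in place of code of your own. Each camera call takes 0.05 s, during which the arm holds its last target. There are 200 camera calls.

## Working session

There is one attempt and no reset: what is moved stays moved. The work goes in short steps, each a Python script; the robot and the scene stay as the last script left them, time stands still between calls to the robot, and variables do not carry over. Pictures are saved under pics/ and viewed, at most 10 in all, crops included, and the job is handed in when it is done.

```bash
mkdir -p pics; ls; cat > h.py <<'E'
import numpy as np, cv2
from scipy.spatial.transform import Rotation as R
from rig import bot
def rot(q): return R.from_quat([q[1],q[2],q[3],q[0]])
def quat(m):
    q=R.from_matrix(m).as_quat(); return [q[3],q[0],q[1],q[2]]
def cloud(c):
    d=c["depth"]; h,w=d.shape; f=h/2/np.tan(np.radians(c["fovy"])/2)
    v,u=np.mgrid[:h,:w]
    p=np.stack([(u-c["cx"])*d/f,(v-c["cy"])*d/f,d],-1)
    P=rot(c["attitude"]).apply(p.reshape(-1,3)).reshape(h,w,3)+np.array(c["eye"])
    P[d==0]=np.nan
    return P
E
python3 - <<'E'
from h import *
import pickle
for n in("scene","top"):
    c=bot.read_camera(n); pickle.dump(c,open(n+".pkl","wb")); cv2.imwrite(f"pics/{n}1.png",cv2.resize(c["image"],(800,600)))
    print(n,c["fovy"],c["cx"],c["cy"],c["eye"],c["attitude"])
print(bot.read_state())
E
```

```text
pics
scene 53.41505741311183 255.27539302012107 192.39923819181723 [875.98539935 661.26764421 924.02971726] [-0.09836762  0.27238669  0.89065076 -0.35052893]
top 51.15590953876401 260.055805485568 191.85406826958618 [ 269.36317422    9.82823816 1292.89931695] [-0.05878439  0.71234913 -0.69740621  0.0522273 ]
{'clock': 0.1, 'joint_positions': array([ 1.07237150e+00,  3.00419935e-01,  1.52156185e+00, -2.67486947e-05,
        1.32071641e+00, -6.65993296e-02]), 'qvel': array([ 0.00019456, -0.00276558, -0.00249812, -0.00117213, -0.00012954,
        0.00014611]), 'effort': array([ 1.03291415e-03, -5.44377029e+01, -3.62375200e+01, -6.14213491e-05,
        2.99689709e-03,  6.18322383e-05]), 'ee_pos': array([230.09841082, 499.3237308 , 249.75750985]), 'tool_rot': array([-1.41652269e-04,  2.14235801e-01,  9.76781816e-01, -5.34468966e-04]), 'ft_force': array([-0.0160448 ,  0.42974256, -0.53729454]), 'moment': array([ 0.01147567, -0.0043677 , -0.03618237]), 'grip_force': 0.0, 'grip_width': 85.4761947016929}
```

View pics/scene1.png

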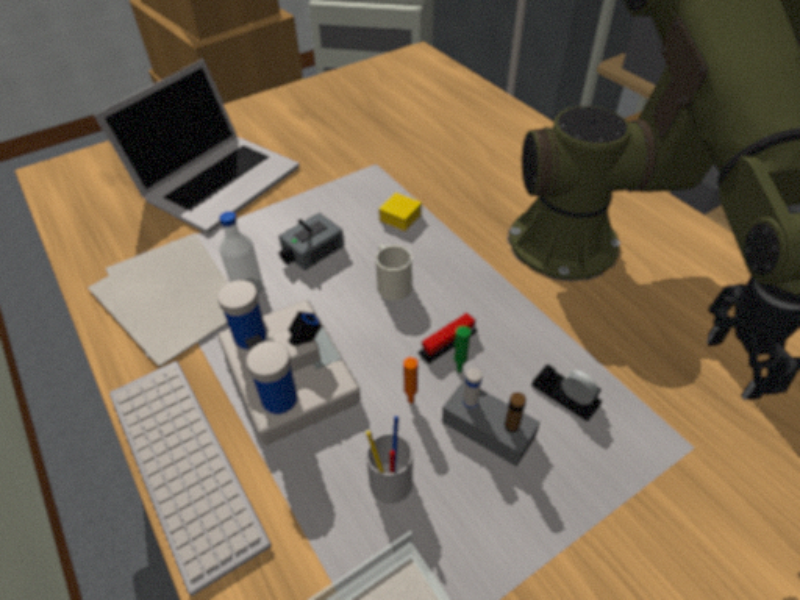

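View pics/top1.png

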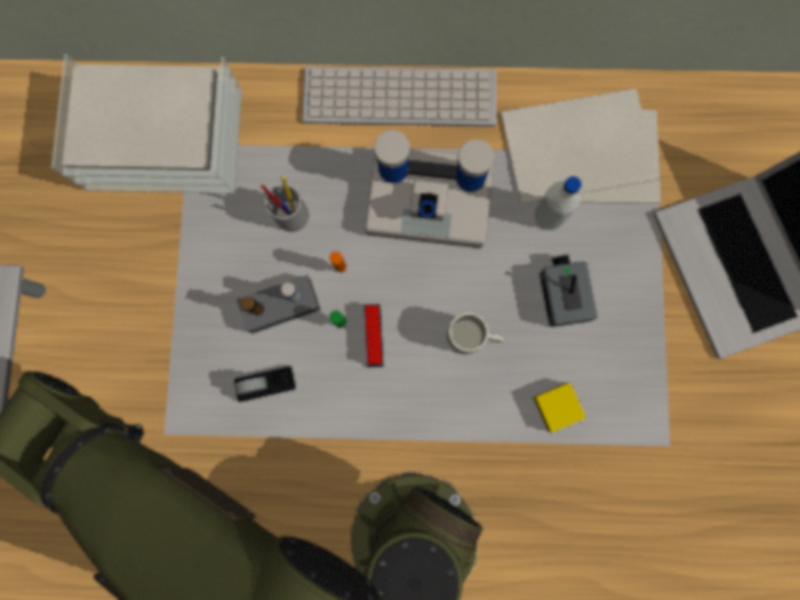

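Fresh-tube candidates in the top picture: white with blue band at (288,290) in the rack, brown spent at (250,305), green at (338,318), orange at (337,261). In the scene picture they are at (472,385), (515,410), (462,348) and (410,378). I choose the white one at (288,290), and check it in a crop while measuring.

```bash
cat > m.py <<'E'
from h import *
import pickle
C={n:pickle.load(open(n+".pkl","rb")) for n in("scene","top")}
P={n:cloud(C[n]) for n in C}
s=1.5625
def box(n,u0,v0,u1,v1,lo,hi):
    p=P[n][int(v0/s):int(v1/s),int(u0/s):int(u1/s)].reshape(-1,3); p=p[~np.isnan(p[:,0])]
    return p[(p[:,2]>lo)&(p[:,2]<hi)]
def rect(p):
    (c,wh,a)=cv2.minAreaRect(p[:,:2].astype(np.float32)); return np.round(c,1),np.round(wh,1),round(a,1),np.median(p[:,2]).round(1),len(p)
print("rack",rect(box("top",230,265,330,340,42,56)), rect(box("scene",430,370,550,470,42,56)))
print("fresh",rect(box("top",270,270,310,310,120,150)),rect(box("scene",455,355,490,410,125,150)))
print("spent",rect(box("top",230,285,265,320,120,150)),rect(box("scene",500,380,530,430,125,150)))
print("green",rect(box("top",320,300,350,335,30,150)),"orange",rect(box("top",322,245,352,277,30,150)))
print("unit",rect(box("top",350,160,505,250,44,54)),rect(box("scene",215,300,365,445,44,54)))
print("boss",rect(box("top",405,180,450,225,100,150)),rect(box("scene",280,300,325,350,100,150)))
print("can",rect(box("top",370,120,415,170,165,185)),rect(box("top",455,130,498,180,165,185)))
print("pump",rect(box("top",535,255,605,335,48,58)),rect(box("scene",270,205,350,270,48,58)))
print("lever",rect(box("top",545,255,600,310,75,130)),rect(box("scene",285,210,325,250,75,130)))
for nm,b in dict(mug=(440,305,510,360),pencup=(255,170,312,235),bottle=(535,170,590,235),stapler=(360,300,388,370)).items(): print(nm,rect(box("top",*b,25,250)),box("top",*b,25,250)[:,2].max().round())
def crop(n,u0,v0,u1,v1): return cv2.resize(C[n]["image"][int(v0/s):int(v1/s),int(u0/s):int(u1/s)],(400,300),interpolation=cv2.INTER_CUBIC)
im=np.vstack([np.hstack([crop("scene",400,320,560,440),crop("scene",270,200,350,260)]),np.hstack([crop("top",220,240,360,345),crop("top",520,250,620,325)])])
cv2.imwrite("pics/crop1.png",im)
E
python3 m.py
```

```text
rack (array([457.5, 284.1]), array([ 71.9, 150.9]), 20.3, np.float64(49.7), 839) (array([457.4, 287.1]), array([ 73.7, 150.7]), 20.6, np.float64(49.1), 1105)
fresh (array([471.2, 245.4]), array([24.2, 25. ]), 25.1, np.float64(133.4), 70) (array([470.9, 251. ]), array([25.5, 23.5]), 13.5, np.float64(132.4), 83)
spent (array([441.7, 320.1]), array([24. , 25.2]), 51.5, np.float64(132.5), 71) (array([444.4, 325. ]), array([24.5, 24.6]), 60.1, np.float64(132.7), 91)
green (array([436.6, 170. ]), array([67.5, 25.3]), 46.1, np.float64(117.1), 98) orange (array([535.5, 159.8]), array([25.3, 23.9]), 64.5, np.float64(115.5), 106)
unit (array([683.7, -18.9]), array([249.1, 173.5]), 84.4, np.float64(49.5), 2169) (array([693.1, -15.1]), array([251.2, 188.5]), 84.5, np.float64(48.9), 2353)
boss (array([646.2, -14.9]), array([35.7, 54.6]), 84.9, np.float64(127.3), 180) (array([646.4, -11.8]), array([40.2, 56.3]), 83.1, np.float64(122.1), 307)
can (array([740.4,  55.4]), array([64.9, 65.2]), 1.9, np.float64(171.3), 400) (array([ 724.4, -103.7]), array([66.8, 64.7]), 0.3, np.float64(171.2), 398)
pump (array([ 497.8, -303.7]), array([136.5,  90.2]), 9.5, np.float64(54.5), 854) (array([ 489.4, -300.1]), array([120.8,  93.1]), 8.8, np.float64(53.9), 542)
lever (array([ 505.4, -302.2]), array([18.5,  9. ]), 0.1, np.float64(92.9), 22) (array([ 506.1, -296.3]), array([11.9, 15.7]), 70.9, np.float64(93.8), 16)
mug (array([ 393.9, -109.2]), array([101.3,  75.5]), 54.3, np.float64(76.0), 272) 95.0
pencup (array([651.4, 271.7]), array([72., 70.]), 88.5, np.float64(78.0), 510) 170.0
bottle (array([ 660.2, -273.8]), array([66.5, 61.2]), 48.1, np.float64(131.7), 648) 204.0
stapler (array([398.1,  89.2]), array([117.3,  29.8]), 4.6, np.float64(41.5), 363) 50.0
```

View pics/crop1.png

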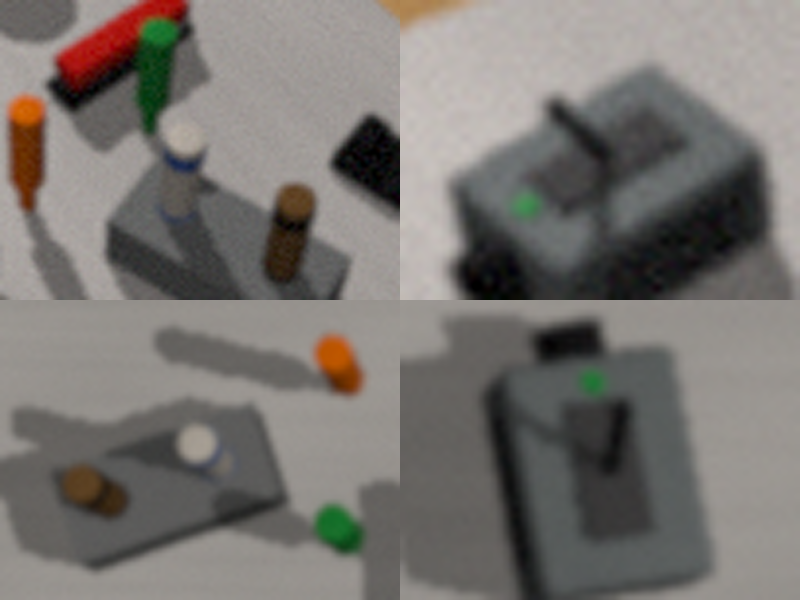

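The crop shows the white, blue-banded tube in the rack's hole nearer the unit, which confirms the choice. In the top crop the lever runs from (608,470) to (618,405), towards the green dot at (593,382). The depth puts its ball about 16 mm on the dot's side of the pivot. The toggle is therefore already on and I leave it alone. Next I grip the tube and locate the ring.

```bash
cat >> h.py <<'E'
def down(deg):
    a=np.radians(deg); y=np.array([np.cos(a),np.sin(a),0]); z=np.array([0,0,-1.]); return quat(np.stack([np.cross(y,z),y,z],1))
E
python3 - <<'E'
from h import *
from m import C,P
yaw=np.radians(-5.6); xu=np.array([np.cos(yaw),np.sin(yaw),0]); yu=np.array([-xu[1],xu[0],0])
zp=-np.sin(np.radians(35))*xu+np.array([0,0,np.cos(np.radians(35))])
for n in C:
    im=C[n]["image"].astype(int); p=P[n]
    m=(im[...,0]>im[...,2]*1.6+25)&(np.hypot(p[...,0]-633,p[...,1]+12)<30)&(p[...,2]>100)
    q=p[m]; print(n,len(q),"ring mean",q.mean(0).round(1),"mid",((q.max(0)+q.min(0))/2).round(1),"ext",np.ptp(q@np.stack([np.cross(yu,zp),yu,zp],1),axis=0).round(1))
    b=p[np.hypot(p[...,0]-633,p[...,1]+12)<32]; b=b[(b[:,2]>100)]
    d=(b-[633,-12,130])@zp; f=b[abs(d-np.median(d))<4]; 
    c=f.mean(0); nn=np.linalg.svd(f-c)[2][2]; nn*=np.sign(nn[2]); L=(f-[633,-12,130])@np.stack([np.cross(yu,zp),yu,zp],1)
    print(" face",len(f),"n",nn.round(3),zp.round(3),"local lo",np.percentile(L,2,axis=0).round(1),"hi",np.percentile(L,98,axis=0).round(1))
bot.move_gripper(60)
bot.move_to([471,248,230],down(20.5)); 
bot.servo_line([471,248,96],speed=120)
bot.move_gripper(20,20)
s=bot.read_state(); print(s["clock"],s["ee_pos"],s["grip_width"],s["grip_force"],s["ft_force"],s["moment"],s["joint_positions"])
E
```

```text
rack (array([457.5, 284.1]), array([ 71.9, 150.9]), 20.3, np.float64(49.7), 839) (array([457.4, 287.1]), array([ 73.7, 150.7]), 20.6, np.float64(49.1), 1105)
fresh (array([471.2, 245.4]), array([24.2, 25. ]), 25.1, np.float64(133.4), 70) (array([470.9, 251. ]), array([25.5, 23.5]), 13.5, np.float64(132.4), 83)
spent (array([441.7, 320.1]), array([24. , 25.2]), 51.5, np.float64(132.5), 71) (array([444.4, 325. ]), array([24.5, 24.6]), 60.1, np.float64(132.7), 91)
green (array([436.6, 170. ]), array([67.5, 25.3]), 46.1, np.float64(117.1), 98) orange (array([535.5, 159.8]), array([25.3, 23.9]), 64.5, np.float64(115.5), 106)
unit (array([683.7, -18.9]), array([249.1, 173.5]), 84.4, np.float64(49.5), 2169) (array([693.1, -15.1]), array([251.2, 188.5]), 84.5, np.float64(48.9), 2353)
boss (array([646.2, -14.9]), array([35.7, 54.6]), 84.9, np.float64(127.3), 180) (array([646.4, -11.8]), array([40.2, 56.3]), 83.1, np.float64(122.1), 307)
can (array([740.4,  55.4]), array([64.9, 65.2]), 1.9, np.float64(171.3), 400) (array([ 724.4, -103.7]), array([66.8, 64.7]), 0.3, np.float64(171.2), 398)
pump
[... 591 characters left out ...]
.1,  89.2]), array([117.3,  29.8]), 4.6, np.float64(41.5), 363) 50.0
scene 40 ring mean [637.   -7.6 130.4] mid [636.6  -7.8 129.1] ext [28.4 28.4 11.9]
 face 51 n [-0.556  0.079  0.827] [-0.571  0.056  0.819] local lo [-16.3 -11.5 -10.6] hi [19.  20.8 -3.7]
top 66 ring mean [633.2 -12.6 129.3] mid [632.9 -11.  124.7] ext [33.4 28.  30.6]
 face 106 n [-0.556  0.073  0.828] [-0.571  0.056  0.819] local lo [-17.  -19.2  -5.1] hi [19.  15.3  2. ]
3.4583 [471.2081648  248.09634029  96.41843122] 25.1440820285384 20.326190292835236 [ 0.26633631 -0.30844049  4.13558078] [-0.01758298  0.13544863  0.0316325 ] [4.15845095e-01 4.42213551e-01 1.71692063e+00 8.84829227e-06
 9.81669716e-01 5.80415288e-02]
```

```bash
sed -i 's/^print/#print/; s/^for nm/#for nm/; s/^im=/#im=/; s/^cv2.imw/#&/' m.py
python3 - <<'E'
from h import *
def st(t):
    s=bot.read_state(); print(t,round(s["clock"],2),s["ee_pos"].round(1),round(s["grip_width"],1),round(s["grip_force"],1),s["ft_force"].round(1),s["moment"].round(2),s["joint_positions"].round(2))
p=bot.read_state()["ee_pos"]
bot.move_gripper(50)
bot.servo_line([471.2,248.1,150],speed=150)
bot.move_to([471.2,248.1,150],down(110.5)); st("rot")
bot.servo_line([471.2,248.1,96],speed=120)
bot.move_gripper(20,20); st("grip2")
bot.move_gripper(20,90); st("grip90")
bot.servo_line([471.2,248.1,250],speed=150); st("lift")
yaw=np.radians(-5.6); xu=np.array([np.cos(yaw),np.sin(yaw),0]); yu=np.array([-xu[1],xu[0],0])
zp=-np.sin(np.radians(35))*xu+np.array([0,0,np.cos(np.radians(35))])
for sg in(1,-1):
    q=quat(np.stack([np.cross(sg*yu,-zp),sg*yu,-zp],1))
    for h in (46,100,130): print(sg,h,bot.ik(np.array([633.2,-11.7,130])+zp*h,q))
import pickle
for n in("scene","top"):
    c=bot.read_camera(n); pickle.dump(c,open(n+"2.pkl","wb"))
cv2.imwrite("pics/lift.png",cv2.resize(pickle.load(open("scene2.pkl","rb"))["image"],(800,600)))
E
```

```text
rot 5.72 [471.1 248.  149.6] 49.7 0.0 [-0.4 -0.7  0.4] [-0.03 -0.03  0.03] [ 0.42  0.37  1.68 -0.    1.09 -1.51]
grip2 6.66 [471.6 248.3  96.9] 25.6 20.8 [-0.5 -0.   6.5] [-0.    0.17  0.04] [ 0.42  0.44  1.72  0.    0.98 -1.51]
grip90 6.88 [471.7 248.3  97.1] 23.9 87.6 [-2.2 -1.5  8.9] [-0.14  0.35 -0.05] [ 0.42  0.44  1.72 -0.    0.98 -1.51]
lift 8.05 [470.9 248.  249.1] 24.4 88.1 [-0.4  0.3 -0.7] [0.   0.   0.03] [ 0.42  0.26  1.57  0.    1.31 -1.51]
1 46 [-0.06928609  0.28998831  1.84834014 -0.04263056  0.39291056 -1.50810192]
1 100 [-0.06730926  0.16055477  1.89061258 -0.03779419  0.48007018 -1.51234223]
1 130 [-0.06608776  0.08981893  1.90715661 -0.03565312  0.53426578 -1.51417879]
-1 46 [-0.06928609  0.28998831  1.84834014 -0.04263056  0.39291056  1.63349074]
-1 100 [-0.06730926  0.16055477  1.89061258 -0.03779419  0.48007018  1.62925042]
-1 130 [-0.06608776  0.08981893  1.90715661 -0.03565312  0.53426578  1.62741386]
```

View pics/lift.png

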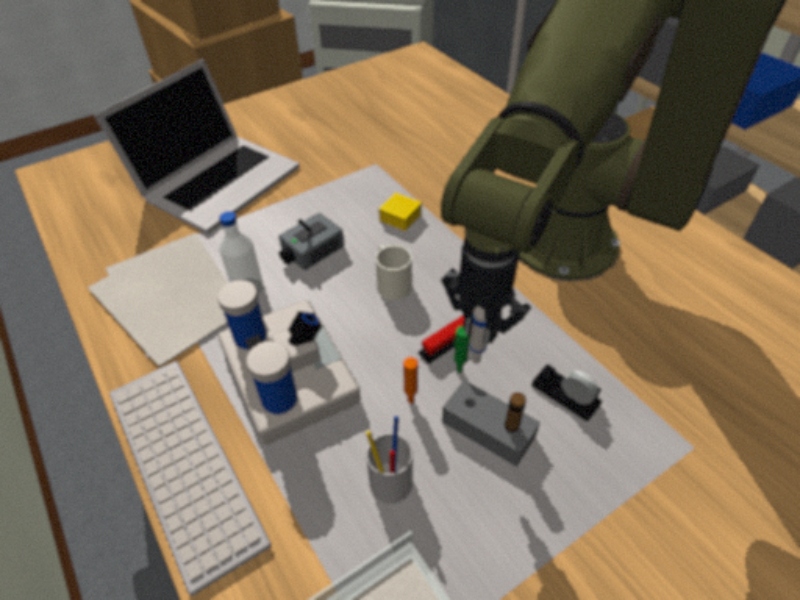

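The tube is held, with its stem tip at about (473,360), clear of the rack. Its true position lies midway between the two cameras' readings (y +3 for scene, -2.7 for top). That correction puts the mouth at about (633.5, -11, 130). I move to a pose in front of the mouth and compare.

```bash
cat >> h.py <<'E'
yaw=np.radians(-5.6); xu=np.array([np.cos(yaw),np.sin(yaw),0]); yu=np.array([-xu[1],xu[0],0])
zp=-np.sin(np.radians(35))*xu+np.array([0,0,np.cos(np.radians(35))]); xp=np.cross(yu,zp)
port=np.array([633.5,-11,130.]); L=83
Q=quat(np.stack([np.cross(yu,-zp),yu,-zp],1))
def st(t):
    s=bot.read_state(); d=s["ee_pos"]-port-zp*L
    print(t,round(s["clock"],2),"tip in port",(d@np.stack([xp,yu,zp],1)).round(1),"grip",round(s["grip_width"],1),"F port",(s["ft_force"]@np.stack([xp,yu,zp],1)).round(1),"M",s["moment"].round(2))
E
python3 - <<'E'
from h import *
bot.move_to(port+zp*(L+60),Q); st("pre")
bot.servo_line(port+zp*(L+12),speed=80); bot.dwell(0.3); st("near")
import pickle
ims=[]
for n,(u,v) in dict(scene=(300,320),top=(425,200)).items():
    c=bot.read_camera(n); pickle.dump(c,open(n+"3.pkl","wb"))
    # project predicted tip axis and port axis
    f=192/np.tan(np.radians(c["fovy"])/2)
    im=cv2.resize(c["image"][int(v/1.5625)-45:int(v/1.5625)+45,int(u/1.5625)-40:int(u/1.5625)+40],(400,450),interpolation=cv2.INTER_CUBIC)
    for X in (port,port+zp*12,port+zp*48):
        k=rot(c["attitude"]).inv().apply(X-c["eye"]); uu=k[0]/k[2]*f+c["cx"]; vv=k[1]/k[2]*f+c["cy"]
        cv2.circle(im,(int((uu-int(u/1.5625)+40)*5),int((vv-int(v/1.5625)+45)*5)),4,(0,0,255),-1)
    ims.append(im)
cv2.imwrite("pics/near.png",np.hstack(ims))
E
```

```text
pre 9.18 tip in port [ 0.1  0.6 60. ] grip 24.4 F port [-0.8  0.4 -0.1] M [ 0.03  0.3  -0.01]
near 10.23 tip in port [ 0.2  0.  12.3] grip 24.1 F port [ 0.1 -0.3 -0.3] M [ 0.07  0.29 -0.  ]
```

View pics/near.png

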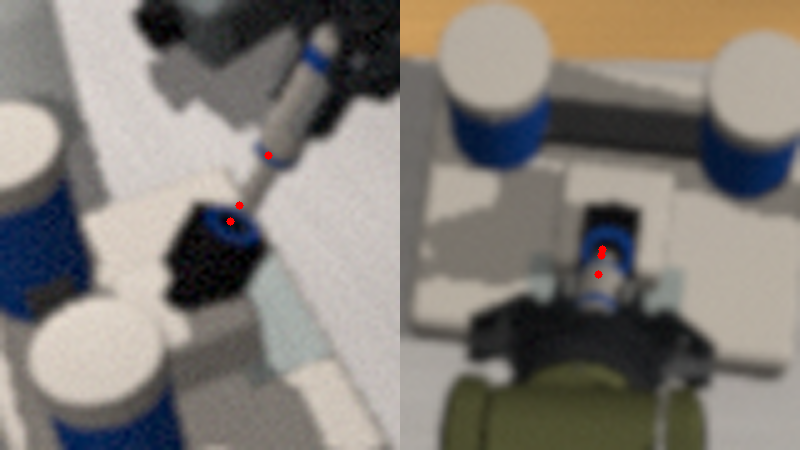

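The scene crop shows the tip at about (245,212) over the ring centre at (233,227). In the top crop the ring centre is at about (608,245) and the stem at about (602,262), so there may be a 2-3 mm y offset. I check this numerically with depth, comparing tube to ring in the same camera.

```bash
python3 - <<'E'
from h import *
import pickle
A=np.stack([xp,yu,zp],1)
for n in("scene","top"):
    c=pickle.load(open(n+"3.pkl","rb")); P=(cloud(c)-port)@A; im=c["image"].astype(int)
    c0=pickle.load(open(n+".pkl","rb")); P0=(cloud(c0)-port)@A; im0=c0["image"].astype(int)
    rad=np.hypot(P[...,0],P[...,1])
    bright=im.min(-1)>70
    for lo,hi in((16,46),(52,80)):
        m=(rad<22)&(P[...,2]>lo)&(P[...,2]<hi)&bright; q=P[m]
        if len(q)>3:
            r=7 if lo<40 else 13; d=np.array(c["eye"])-port; d=(d@A)[:2]; d/=np.linalg.norm(d)
            from scipy.optimize import least_squares
            s=least_squares(lambda t:np.hypot(q[:,0]-t[0],q[:,1]-t[1])-r,-d*0,loss="soft_l1")
            print(n,"tube",lo,len(q),"axis fit",s.x.round(1),"mean",q.mean(0).round(1),"y range",q[:,1].min().round(1),q[:,1].max().round(1))
    blue=(im0[...,0]>im0[...,2]*1.5+20)&(np.hypot(P0[...,0],P0[...,1])<30)&(abs(P0[...,2])<12)
    q=P0[blue]; e=cv2.minEnclosingCircle(q[:,:2].astype(np.float32)); print(n,"ring0",len(q),"circle",np.round(e[0],1),round(e[1],1),"median",np.median(q,0).round(1),"y pct",np.percentile(q[:,1],[5,95]).round(1),"x pct",np.percentile(q[:,0],[5,95]).round(1))
    bl=(im0.max(-1)<110)&(np.hypot(P0[...,0],P0[...,1])<32)&(abs(P0[...,2]-np.median(q[:,2]))<5)
    q=P0[bl]; print(n,"boss face x",np.percentile(q[:,0],[2,98]).round(1),"y",np.percentile(q[:,1],[2,98]).round(1),len(q))
E
```

```text
scene tube 16 46 axis fit [-0.8  1.5] mean [ 2.7  5.5 31.1] y range -2.3 9.4
scene tube 52 83 axis fit [-1.4  1.7] mean [ 6.   8.3 65.8] y range -12.9 21.0
scene ring0 54 circle [2.3 3.1] 16.7 median [ 0.6  3.1 -0.8] y pct [-9.8 15.8] x pct [-11.1  16.5]
scene boss face x [-17.2  18.8] y [-14.   19.4] 103
top tube 16 4 axis fit [ 0.2 -0.7] mean [ 6.7 -1.9 28.4] y range -4.9 0.9
top tube 52 24 axis fit [-0.7 -1.3] mean [ 9.8 -2.4 66.9] y range -12.9 10.5
top ring0 70 circle [ 0.  -0.9] 17.6 median [-1.9 -0.2  0.4] y pct [-13.5  12.2] x pct [-14.1  15.3]
top boss face x [-17.2  18.4] y [-19.1  14.2] 115
```

The tube and mouth agree to within about 1 mm, so I shift slightly (+0.8, +0.3) and insert with force guards.

```bash
python3 - <<'E'
from h import *
port2=port+0.8*xp+0.3*yu
r=bot.servo_line(port2+zp*(L-8),speed=25,until_force=10); st(f"8in hit={r}")
E
```

```text
8in hit=False 11.28 tip in port [ 0.7  0.1 -8.1] grip 24.0 F port [-0.7 -4.  -3.3] M [-0.86  0.42 -0.57]
```

```bash
python3 - <<'E'
from h import *
p=port+0.8*xp-0.6*yu
bot.servo_line(p+zp*(L-8),speed=10); bot.dwell(.2); st("shift")
r=bot.servo_line(p+zp*(L-24),speed=25,until_force=40); st(f"24 hit={r}")
if not r:
    r=bot.servo_line(p+zp*(L-36),speed=20,until_force=35); st(f"36 hit={r}")
import pickle
c=bot.read_camera("scene"); u,v=192,205
cv2.imwrite("pics/in.png",cv2.resize(c["image"][v-45:v+45,u-60:u+60],(800,600),interpolation=cv2.INTER_CUBIC))
E
```

```text
shift 11.73 tip in port [ 0.8 -0.4 -7.9] grip 24.0 F port [-0.6  0.3 -0.8] M [-0.01  0.39  0.04]
24 hit=False 12.53 tip in port [  0.9  -0.9 -24.4] grip 24.2 F port [ 2.6 -3.3 -4.7] M [-0.75 -0.18 -0.53]
36 hit=True 13.1 tip in port [  1.4  -0.7 -34.3] grip 24.1 F port [-2.1 -0.8 14.1] M [-0.13  0.76 -0.19]
```

View pics/in.png

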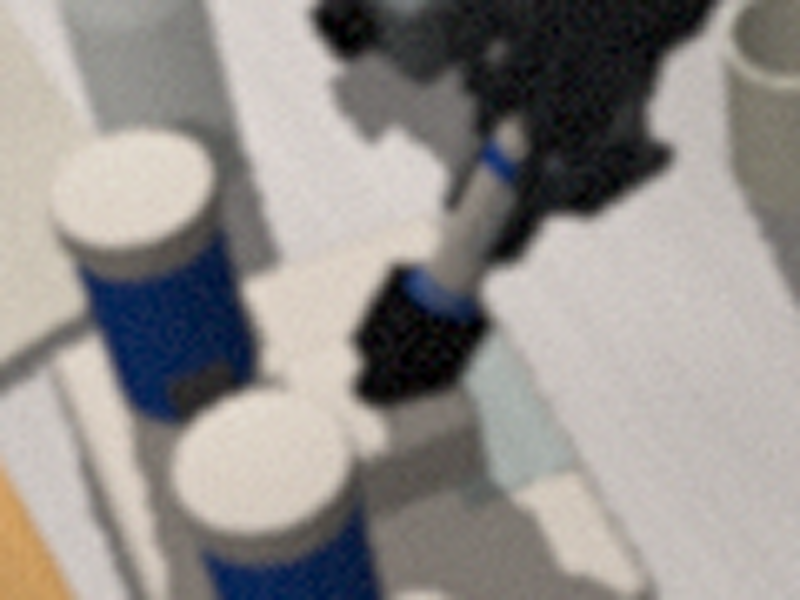

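The picture shows the body's lower edge at the blue ring, about (445,295), and the force rose sharply at 34 mm depth, so it has bottomed. I give one confirming push, release, retreat and look.

```bash
python3 - <<'E'
from h import *
p=port+0.8*xp-0.6*yu
r=bot.servo_line(p+zp*(L-38),speed=15,until_force=30); st(f"push hit={r}")
e=bot.read_state()["ee_pos"]
bot.servo_line(p+zp*(L-34),speed=15); bot.dwell(.2); st("relax")
bot.move_gripper(55); st("open")
bot.servo_line(bot.read_state()["ee_pos"]+zp*130,speed=120); st("away")
bot.move_to([430,60,380],down(90)); bot.dwell(.5); st("parked")
c=bot.read_camera("scene"); P=(cloud(c)-port)@np.stack([xp,yu,zp],1); im=c["image"]
m=(np.hypot(P[...,0]-1,P[...,1]-2)<20)&(P[...,2]>75)&(P[...,2]<110); print("tube top height above mouth (exp 86)",np.percentile(P[m][:,2],[50,90,98]).round(1),m.sum())
w=cloud(c)
a=cv2.resize(im[160:250,130:250],(400,300),interpolation=cv2.INTER_CUBIC); b=cv2.resize(im[128:173,170:230],(400,300),interpolation=cv2.INTER_CUBIC)
t=bot.read_camera("top")["image"]
cv2.imwrite("pics/end.png",np.vstack([np.hstack([a,b]),np.hstack([cv2.resize(im,(400,300)),cv2.resize(t,(400,300))])]))
E
```

```text
push hit=True 13.36 tip in port [  1.7  -0.7 -34.4] grip 24.3 F port [-5.3 -2.4 21.3] M [-0.15  1.32 -0.21]
relax 13.81 tip in port [  0.6  -0.5 -33.9] grip 24.4 F port [-2.4 -0.4  9.1] M [ 0.04  0.74 -0.06]
open 14.21 tip in port [  0.8  -0.6 -34.1] grip 54.8 F port [-1.3 -0.3 -0. ] M [0.08 0.3  0.04]
away 15.44 tip in port [ 0.4 -0.6 95.3] grip 55.0 F port [-0.6 -0.7 -0.2] M [-0.   0.3  0. ]
parked 16.84 tip in port [-28.2  50.8 241.8] grip 54.8 F port [ 0.2  0.6 -0.2] M [ 0.01  0.05 -0.02]
tube top height above mouth (exp 86) [84.8 87.  87.6] 64
```

View pics/end.png

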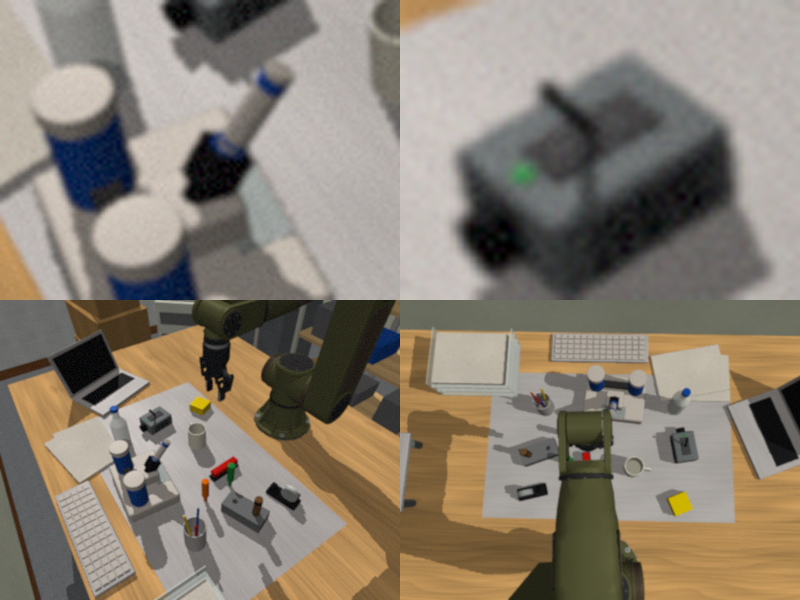

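The tube stands seated in the collet, with its top about 86 mm above the mouth as expected. The lever still leans towards the green dot, and nothing else has moved.

```bash
python3 -c "
from rig import bot
print(bot.finish_job())"
```

```text
the job is handed in; nothing more can be done
None
```

The fresh tube is pushed home in the collet and released, the toggle was already on so I left it alone, the spent tube and desk items look undisturbed in the last pictures, and the job is handed in (no verdict came back).

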